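# Tighten the stage's hold-down eye with the bar

## Robot

A 7-joint arm with a two-finger parallel gripper is mounted at the origin on the work surface. World frame = base frame: x ahead of the robot, y to its left, z up, the work surface at z = 0. Lengths are in m, angles in rad, forces in N, time in s.
With the tool pointing down it reaches from about 0.4 to 0.85 m from the base axis. Payload 4.5 kg.
Tool frame: the origin (TCP) lies at the very end of the fingers, on their centre line; the grasp point (between the pads) lies env.grasp_offset behind it (env.grasp_offset is the distance from the TCP to the grasp point, in m); z points along the fingers, y is the direction in which the jaws open and shut (so a half turn about z gives the same grasp; the last joint's range is limited). The gripper opens to 85 mm and grips with 20 to 120 N. Pads are 22 mm wide; open, the fingers measure 114 mm over their backs; the gripper's body (76 mm by 85 mm) begins 54 mm behind the grasp point. The pads swing forward as they close: fully open they stand 13 mm farther back than shut.
Start: joints at [-1.219, 0.689, -0.195, 1.565, 0.157, 0.902, -0.215], TCP at [0.195, 0.594, 0.231] pointing down, gripper open.
Joint ranges: [-3.01, 3.01], [-0.46, 2.08], [-1.47, 1.51], [0.13, 2.56], [-1, 4.14], [0.04, 2.09], [-2.66, 2.66]. Speed limits (rad/s): [2.57, 2.57, 3.14, 3.14, 3.14, 3.14, 3.14].

## Interface

Orientations are given as a rotation vector (axis times angle).
In Python, from workcell import env gives the robot as it stands. The module is installed in compiled form; this text tells all that it offers.
- The arm moves only by the shell command python3 -m handwheel 'ROWS' [FORCE]. ROWS is JSON, a list of rows, each a list of 7 numbers: the turn, a rotation vector about the tool's x, y, z in degrees, then the shift along the tool's x, y, z in cm, then the finger opening in cm, from 0 to 8.54. A call has 1 to 20 rows; each row is the pose to reach, as a shift and turn from the pose commanded when the call began, along the tool's axes at that moment; what a row does not reach only later rows make up. A row lasts 1/8 s, in which the tool goes at most 62.5 mm and 10.7 degrees, less where a joint would pass 70% of its speed; a pose out of reach is approached as far as the arm can. A call with a gripper value outside its range is refused whole. The fingers move at their own pace and stop on an object; FORCE is the grip in N (left out, the last holds). Time passes only in rows, so rows that repeat a pose let the fingers close. It gives the time, the measured TCP pose, the force and the opening at its end, in the units of the state.
- env.sense(): the state, without advancing time (a new reading comes with each control period).
- env.read_camera(name): name is "scene" or "top" or "wrist"; returns a dict with "frame" (480x640x3 uint8, blue, green, red), "intrinsics" (3x3 intrinsics, pixels), "T" (4x4, takes a point from camera to world coordinates). Camera axes: x right, y up, looking along -z (the intrinsics and any distortion apply to the point x, -y, -z); pixel columns grow to the right and rows downward; lengths in m; the calibration is good to about 2 mm. A picture is of the moment at which its call begins. There is no depth.
- env.job_done(): hands the job in, once; it reports no verdict.
The state is a dict: "clock": time; "joint_positions": joint angles; "qvel": joint speeds; "joint_efforts": joint torques, N m; "tool_pos": TCP position; "eef_rot": TCP orientation; "contact_force": force on the tool from outside, world axes, zero at the start; "torque": the same for the moment, N m; "finger_gap": finger opening in m.
Only numpy, scipy, OpenCV 4.12 (cv2) and the standard library are available. Lean on these libraries where they do the work, as an engineer would, in place of code of your own. Each camera call takes 0.05 s, during which the arm holds its last target. There are 200 camera calls.

## Task

The screw eye with the yellow collar on the black stage base has been left loose. Slide the blue-handled bar through its loop and use it to turn the eye clockwise (seen from above) until it is home, then nip it up to about 1 N m, always staying below 1.3 N m, and not touching the eye with the gripper. Without backing the eye off again, draw the bar out and lay it back in its rest the way it lay; leave the other things on the bench where they are.

Things in the scene. Friction and masses are not known exactly. Their poses are not given: they have to be found in the camera images.
- stage_base: black stage plate 280 x 200 mm, fixed, top 36 mm above the bench. Origin: its centre, at bench height; x axis along its 280 mm side, z up. At its near side (x -100, y 0 mm) stands the loose screw eye on a yellow collar (34 mm across, 8 mm high); at the far corners (x +115, y +-70 mm) stand two like steel eyes with grey collars, already tight, to be left.
- loop (a point): centre of the loop of the loose steel screw eye (yellow collar), 71 mm above the bench: an upright ring, 35 mm outside, round hole of 17 mm, 14 mm thick along the hole. x axis = axis of the hole (level, turns with the eye), z = the screw's vertical axis. A 12 mm bar in the hole has some 0.3 to 0.4 rad of yaw play to each side before it turns the eye. The eye does not sink as it turns.
- eye (a joint): turn of the loose eye on its collar, rad, clockwise from above positive; starts between 0 and 0.4; 1.2 is home, a dead stop. Friction about 0.2 N m either way, so it stays where it is left. The hole axis points (0.6 - eye - seat) rad anticlockwise from the base's x axis.
- seat (a joint): twist of the springy yellow collar under the eye, rad, clockwise positive, 0 when unloaded: it shows the torque on the eye, 25 N m per rad (0.04 rad = 1 N m), and springs back when the torque is let go.
- handle (a point): centre of the bar's handle, where it is gripped: a blue square handle 80 mm long along the bar, 16 x 16 mm. Site x axis runs along the bar towards its tip, z up as it lies. From the handle's end (40 mm from this point) a round steel rod of 12 mm runs on with a round nose. Whole bar about 140 g, balance point about 30 mm from this point towards the tip.
- bar_tip (a point): nose of the bar's rod, 120 mm from the handle's centre along the bar.
- rest: grey rest fixed to the bench, 190 x 50 mm, with two notched posts that cradle the bar level, its axis 44 mm above the bench. Origin: at bench height right under the parked handle's centre; x axis along the parked bar towards its tip, z up. Posts 30 mm behind and 85 mm ahead of the origin; notches have 2 mm play each side, flared cheeks up to 50 mm high. At the handle's centre both sides are free.
- flask: flat clear culture flask with pink contents and yellow cap, 160 x 85 x 34 mm; bystander. Origin: centre of underside.
- dishes: stack of three clear dishes, 92 mm across, 42 mm high; bystander. Origin: centre of underside.
- medium: closed bottle of red medium, 70 mm across, 150 mm high; bystander. Origin: centre of underside.
- canister: small black canister, 44 mm across, 55 mm high; bystander. Origin: centre of underside.
- tip_box: blue pipette tip box with clear lid, 120 x 85 x 61 mm; bystander, stands on the other side from the rest. Origin: centre of underside.
- screwdriver: screwdriver lying near the bench's right side; bystander.
- bar: the same bar as a whole; its origin is the handle's centre, axes as handle.
There are look-alikes about, which are no part of the job. Of the things that look like the bar, the smaller one is meant. What is shaped like the rest but green is not meant.

How it is judged:
On the way, in this order (a step that is already met when the one before it is completed fails the run):
1. the bar's rod is through the loop of the yellow-collared eye (((x of bar_tip in the frame of loop above 0.015 m and x of handle in the frame of loop below -0.03 m) or (x of bar_tip in the frame of loop below -0.015 m and x of handle in the frame of loop above 0.03 m)) and y of bar_tip in the frame of loop between -0.015 and 0.015 m and z of bar_tip in the frame of loop between -0.015 and 0.015 m and angle between the x axis of handle and the x axis of loop, either way round below 0.2 rad), for 0.1 s.
2. with the bar through the loop, the eye is home (within 0.05 rad) and nipped up to at least 0.7 N m (((x of bar_tip in the frame of loop above 0.015 m and x of handle in the frame of loop below -0.03 m) or (x of bar_tip in the frame of loop below -0.015 m and x of handle in the frame of loop above 0.03 m)) and value of joint eye above 1.15 rad and value of joint seat above 0.028 rad), for 0.2 s.
At the end, for the whole second after the job is handed in: The yellow-collared eye is home (turned to within 0.07 rad of its stop) with no load left on it, and the bar lies at rest in both notches of its rest, pointing the way it lay, its handle within 15 mm along and 6 mm across of where it lay (value of joint eye above 1.13 rad and value of joint seat between -0.008 and 0.008 rad and x of handle in the frame of rest between -0.015 and 0.015 m and y of handle in the frame of rest between -0.006 and 0.006 m and z of handle in the frame of rest between 0.039 and 0.049 m and x of bar_tip in the frame of rest above 0.1 m and z of bar_tip in the frame of rest between 0.038 and 0.05 m and linear speed of bar below 0.01 m/s); the robot touches nothing.
It fails at once if the eye is overtightened (over 1.3 N m) or wrenched backwards as hard (value of joint seat above 0.052 rad or value of joint seat below -0.052 rad).
It fails at once if the gripper or arm touches the loose eye (contact force between any of the fingers, the arm and eye above 1 N).
It fails at once if a bystander (flask, dishes, bottle, canister, tip box or screwdriver) is shifted by more than 20 mm (distance of any of flask, dishes, medium, canister, tip_box, screwdriver from where it was at the start of the episode above 0.02 m).
It also fails if it takes over 72 s, if anything falls off the work surface, if the arm or the gripper's body presses on something with over 40 N, if the wrist force passes 120 N, or if a joint passes its speed limit or range.

## Working session

There is one attempt and no reset: what is moved stays moved. The work goes in short steps, Python scripts to look and compute and a shell command to move; the robot and the scene stay as the last step left them, time stands still between calls to the robot, and variables do not carry over. Pictures are saved under pics/ and viewed, about 8 in all and at most 12, crops included, and the job is handed in when it is done.

```bash
mkdir -p pics
cat > h.py <<'E'
import numpy as np, cv2
from workcell import env
from scipy.spatial.transform import Rotation as R
def cam(n):
    c=env.read_camera(n); return c['frame'],np.array(c['intrinsics']),np.array(c['T'])
def ray(K,T,u,v):
    d=np.array([(u-K[0,2])/K[0,0],-(v-K[1,2])/K[1,1],-1.]); return T[:3,3],T[:3,:3]@d
def onz(K,T,u,v,z):
    o,d=ray(K,T,u,v); return o+d*(z-o[2])/d[2]
def proj(K,T,p):
    q=T[:3,:3].T@(np.asarray(p)-T[:3,3]); return K[0,0]*q[0]/-q[2]+K[0,2], K[1,1]*q[1]/q[2]+K[1,2]
E
python3 - <<'E'
from h import *
for n in ['scene','top']:
    f,K,T=cam(n); cv2.imwrite(f'pics/{n}0.png',f); np.savez(f'{n}0',f=f,K=K,T=T); print(n,K.round(1).tolist(),T.round(3).tolist())
s=env.sense(); print({k:np.round(v,3) for k,v in s.items()}, env.grasp_offset)
E
```

```text
scene [[621.6, 0.0, 323.8], [0.0, 621.6, 225.7], [0.0, 0.0, 1.0]] [[-0.643, -0.512, 0.57, 1.474], [0.766, -0.432, 0.475, 0.754], [0.003, 0.742, 0.67, 1.207], [0.0, 0.0, 0.0, 1.0]]
top [[488.2, 0.0, 323.6], [0.0, 488.2, 237.3], [0.0, 0.0, 1.0]] [[-0.024, 0.988, -0.15, 0.315], [-1.0, -0.025, -0.002, -0.038], [-0.006, 0.15, 0.989, 1.415], [0.0, 0.0, 0.0, 1.0]]
{'clock': np.float64(0.1), 'joint_positions': array([-1.219,  0.69 , -0.195,  1.566,  0.157,  0.903, -0.215]), 'qvel': array([ 0.001, -0.001,  0.   , -0.002, -0.001, -0.001,  0.   ]), 'joint_efforts': array([-3.0000e-03, -5.4060e+01, -1.2710e+00, -1.5899e+01,  9.0000e-03,
        4.0000e-03, -0.0000e+00]), 'tool_pos': array([0.195, 0.593, 0.231]), 'eef_rot': array([-4.970e-01, -3.102e+00,  3.000e-03]), 'contact_force': array([-0.003,  0.212,  0.211]), 'torque': array([ 0.   ,  0.017, -0.034]), 'finger_gap': np.float64(0.085)} 0.0187
```

View pics/top0.png

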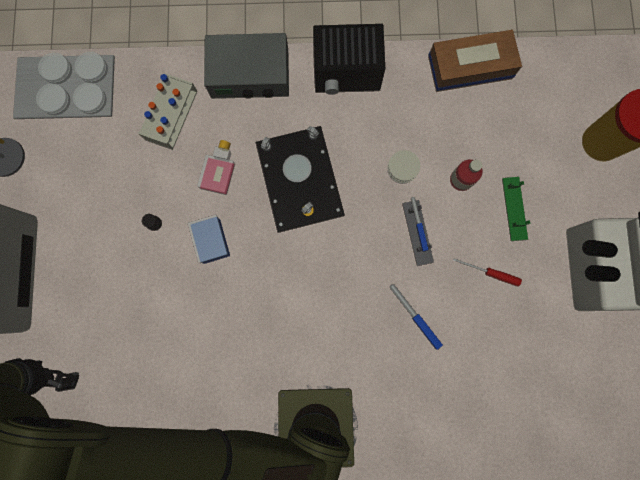

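View pics/scene0.png

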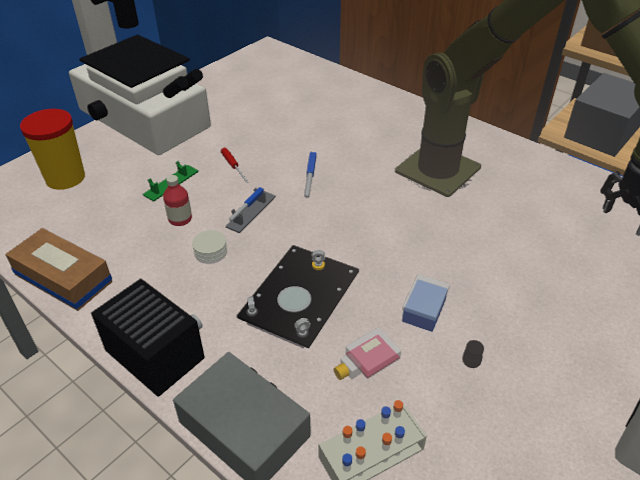

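The top view shows the base with its corners near (256,143), (324,126), (344,214) and (278,231). The yellow collar is at (308,209). The small bar lies in the grey rest, handle at (424,237) and tip at (414,200). The decoys are the larger bar at (415,318) and the green rest at (515,208).

Run:
```python
from h import *
D={n:np.load(n+'0.npz') for n in ['top','scene']}
t=D['top'];f,K,T=t['f'],t['K'],t['T']
hsv=cv2.cvtColor(f,cv2.COLOR_BGR2HSV)
def show(mask,box,z,name):
    m=np.zeros_like(mask);x0,y0,x1,y1=box;m[y0:y1,x0:x1]=mask[y0:y1,x0:x1]
    n,l,st,c=cv2.connectedComponentsWithStats(m)
    i=1+np.argmax(st[1:,4]); pts=np.argwhere(l==i)[:,::-1].astype(np.float32)
    r=cv2.minAreaRect(pts); b=cv2.boxPoints(r)
    print(name,st[i,4],c[i].round(1),onz(K,T,*c[i],z)[:2].round(4)); 
    w=np.array([onz(K,T,*p,z)[:2] for p in b]); print('  box',w.round(4).tolist())
    W=np.array([onz(K,T,*p,z)[:2] for p in pts]);C=W.mean(0);u=np.linalg.svd(W-C,full_matrices=False)[2][0];print('  axis',u.round(3),np.ptp((W-C)@u).round(3))
    return pts
blue=cv2.inRange(hsv,(105,130,60),(130,255,255))
show(blue,(400,180,440,270),.05,'handle')
show(cv2.inRange(hsv,(18,90,80),(35,255,255)),(290,195,325,225),.044,'collar')
show(cv2.inRange(f,(0,0,0),(60,60,60)),(245,115,355,240),.036,'base')
show(cv2.inRange(hsv,(100,20,50),(130,120,255)),(180,210,235,270),.061,'tipbox')
for n,(x0,y0,x1,y1) in {'top':(285,185,445,275),'scene':(220,175,360,285)}.items():
    a=D[n]['f'][y0:y1,x0:x1]; cv2.imwrite(f'pics/{n}z.png',cv2.resize(a,None,fx=5,fy=5,interpolation=cv2.INTER_CUBIC))
```

```text
handle 154 [422.  236.7] [ 0.5166 -0.3129]
  box [[0.5533, -0.2979], [0.5568, -0.3134], [0.4804, -0.328], [0.4769, -0.3126]]
  axis [-0.985 -0.175] 0.078
collar 38 [309.3 212.1] [0.5965 0.0043]
  box [[0.5945, 0.0225], [0.6118, -0.0043], [0.5987, -0.0124], [0.5815, 0.0144]]
  axis [-0.587  0.81 ] 0.032
base 5272 [299.8 180.4] [0.6929 0.0304]
  box [[0.8138, 0.16], [0.8599, -0.0367], [0.5865, -0.0952], [0.543, 0.0963]]
  axis [-0.975 -0.224] 0.279
tipbox 1210 [209.4 239.6] [0.5214 0.2859]
  box [[0.5683, 0.3427], [0.5896, 0.26], [0.4741, 0.2277], [0.4532, 0.3095]]
  axis [-0.959 -0.283] 0.119
```

View pics/topz.png

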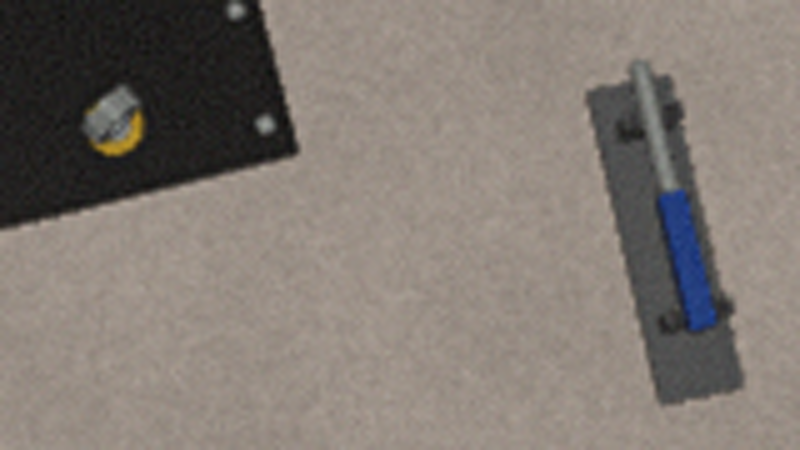

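The zoom shows the ring's long side running lower-left to upper-right, so the hole axis is about 0.6 rad from world x and eye is about 0.2. The bar's tip points away from the robot. Next I look from the wrist above the loop.

```bash
cat >> h.py <<'E'
def down(yaw):
    c,s=np.cos(yaw),np.sin(yaw); return np.array([[c,s,0],[s,-c,0],[0,0,-1.]])
def goal(p,yaw,ref=None):
    """print shift/turn in tool axes from the pose ref (pos,rotvec) (default: measured)"""
    s=env.sense(); p0,r0=ref if ref else (s['tool_pos'],s['eef_rot'])
    R0=R.from_rotvec(r0).as_matrix()
    print('turn deg',np.degrees(R.from_matrix(R0.T@down(yaw)).as_rotvec()).round(2),'shift cm',(100*R0.T@(np.array(p)-p0)).round(2))
E
python3 - <<'E'
from h import *
goal([.50,0.,.25],.6)
E
```

```text
turn deg [-5.0000e-02  1.1000e-01  1.2742e+02] shift cm [-47.49 -46.83  -1.86]
```

```bash
python3 -m handwheel '[[0,0,127.4,-47.5,-46.8,-1.9,8.5],[0,0,127.4,-47.5,-46.8,-1.9,8.5],[0,0,127.4,-47.5,-46.8,-1.9,8.5],[0,0,127.4,-47.5,-46.8,-1.9,8.5],[0,0,127.4,-47.5,-46.8,-1.9,8.5],[0,0,127.4,-47.5,-46.8,-1.9,8.5],[0,0,127.4,-47.5,-46.8,-1.9,8.5],[0,0,127.4,-47.5,-46.8,-1.9,8.5],[0,0,127.4,-47.5,-46.8,-1.9,8.5],[0,0,127.4,-47.5,-46.8,-1.9,8.5],[0,0,127.4,-47.5,-46.8,-1.9,8.5],[0,0,127.4,-47.5,-46.8,-1.9,8.5],[0,0,127.4,-47.5,-46.8,-1.9,8.5],[0,0,127.4,-47.5,-46.8,-1.9,8.5]]'
python3 - <<'E'
from h import *
f,K,T=cam('wrist'); np.savez('w1',f=f,K=K,T=T); cv2.imwrite('pics/w1.png',f)
s=env.sense(); print(s['joint_positions'].round(2),s['tool_pos'],T.round(3).tolist(),K[0,0])
goal([.50,0.,.25],.6)
E
```

```text
clock: 1.85
tool_pos: [0.4999, 0.0016, 0.25]
eef_rot: [-2.999, -0.935, 0.001]
contact_force: [0.2, -0.0, 1.2]
finger_gap: 0.0846
[-0.34  0.53  0.39  1.93 -0.29  0.74 -0.75] [0.49989717 0.00160639 0.25011433] [[0.568, 0.778, 0.269, 0.569], [-0.823, 0.537, 0.186, 0.05], [-0.0, -0.327, 0.945, 0.393], [0.0, 0.0, 0.0, 1.0]] 375.9819444884803
turn deg [-0.05  0.01  0.23] shift cm [-0.08  0.14  0.01]
```

View pics/w1.png

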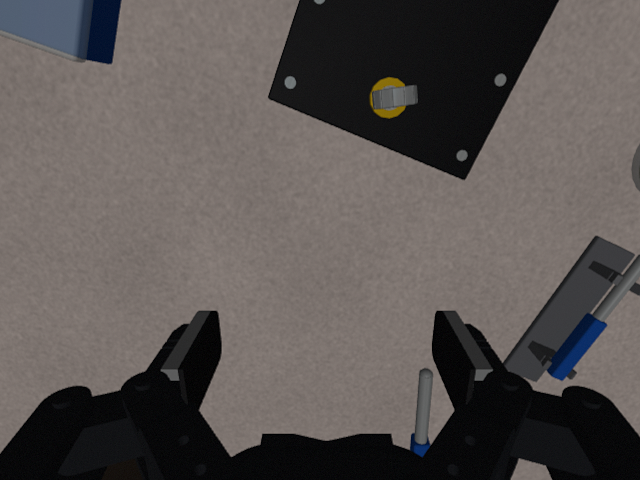

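The wrist view shows the yellow collar at about (389,98) with the ring across it, base corners at (270,98) and (464,179), and the rest at lower right. I'll refine the numbers from these.

```bash
cat > m.py <<'E'
from h import *
def eye(w,box):
    f,K,T=w['f'],w['K'],w['T']; x0,y0,x1,y1=box
    hsv=cv2.cvtColor(f,cv2.COLOR_BGR2HSV); m=np.zeros(f.shape[:2],np.uint8); m[y0:y1,x0:x1]=255
    ye=cv2.inRange(hsv,(18,110,60),(35,255,255))&m
    W=np.array([onz(K,T,*p,.044)[:2] for p in np.argwhere(ye)[:,::-1]],np.float32)
    # outer rim = hull; circle
    (c,r)=cv2.minEnclosingCircle(W*1000); print('collar',np.array(c).round(1),'r',round(r,1))
    g=cv2.inRange(hsv,(0,0,90),(179,60,255))&m
    n,l,st,ce=cv2.connectedComponentsWithStats(g); i=1+np.argmax(st[1:,4])
    P=np.argwhere(l==i)[:,::-1]
    for z in (.071,.0885):
        W=np.array([onz(K,T,*p,z)[:2] for p in P],np.float32)*1000
        r=cv2.minAreaRect(W); b=cv2.boxPoints(r); e=b[1]-b[0],b[2]-b[1]; k=max(e,key=np.linalg.norm)
        print('ring z',z,'c',np.array(r[0]).round(1),'size',np.round(r[1],1),'hole axis',round((np.arctan2(k[1],k[0])+np.pi/2+np.pi/2)%np.pi-np.pi/2,3))
    return ye,g
E
python3 - <<'E'
from m import *
w=np.load('w1.npz'); f,K,T=w['f'],w['K'],w['T']
eye(w,(350,65,440,135))
a,b=onz(K,T,269.5,98.5,.036),onz(K,T,465,179.5,.036); print('edge',a.round(4),b.round(4),np.linalg.norm(a-b)); d=a-b; yaw=np.arctan2(d[1],d[0])-np.pi/2; print('base yaw',yaw)
m=(a+b)/2; ex=np.array([np.cos(yaw),np.sin(yaw)]); print('eye from edge',m[:2]+.04*ex)
hsv=cv2.cvtColor(f,cv2.COLOR_BGR2HSV); bl=cv2.inRange(hsv,(105,130,60),(130,255,255)); bl[:, :520]=0
P=np.argwhere(bl)[:,::-1]; W=np.array([onz(K,T,*p,.05)[:2] for p in P]);C=W.mean(0);u=np.linalg.svd(W-C,full_matrices=False)[2][0]
print('handle',C,u,np.arctan2(u[1],u[0]))
t=np.load('top0.npz')
print('collar height check top'); eye(t,(290,190,330,225))
z=cv2.resize(f[60:140,345:445],None,fx=7,fy=7,interpolation=cv2.INTER_CUBIC); cv2.imwrite('pics/eye.png',z)
E
```

```text
collar [605.5   9.4] r 17.0
ring z 0.071 c [606.1   8.9] size [15.8 21.9] hole axis 0.604
ring z 0.0885 c [604.1  11.1] size [14.9 20.7] hole axis 0.604
edge [0.5455 0.0953 0.036 ] [ 0.5897 -0.0965  0.036 ] 0.1967588413721356
base yaw 0.226443271751954
eye from edge [0.60654739 0.0083869 ]
handle [ 0.51954045 -0.314038  ] [-0.98315028 -0.18279913] -2.9577598448049685
collar height check top
collar [604.1   9.6] r 17.4
ring z 0.071 c [602.3   9. ] size [22.2 32.2] hole axis 0.774
ring z 0.0885 c [598.6   8.4] size [21.9 31.8] hole axis 0.774
```

View pics/eye.png

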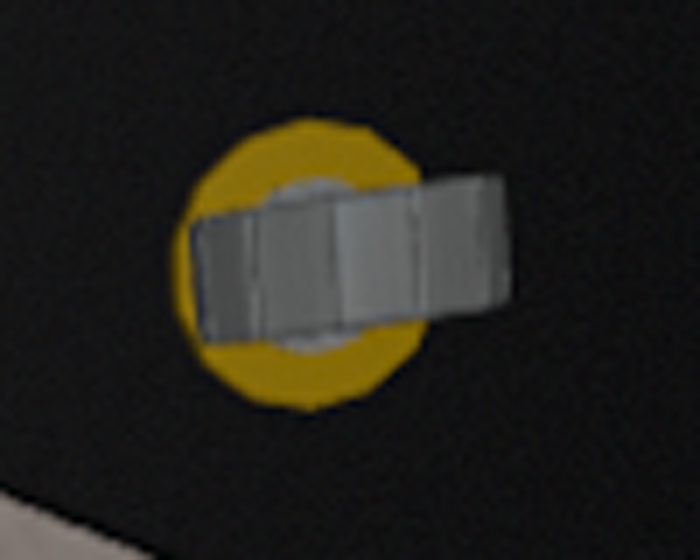

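Run:
```python
from h import *
w=np.load('w1.npz'); K,T=w['K'],w['T']
px=lambda u,v:(u/7+344.6,v/7+59.6)
for nm,a,b in [('mid',(197,283),(507,243)),('far',(190,220),(495,175)),('near',(205,345),(508,303))]:
    A,B=onz(K,T,*px(*a),.071),onz(K,T,*px(*b),.071); d=A-B
    print(nm,A[:2].round(4),B[:2].round(4),((A+B)/2)[:2].round(4),np.linalg.norm(d).round(4),'axis',np.arctan2(d[1],d[0])-np.pi/2)
s=env.sense(); goal([.47,-.25,.25],.19)
```

```text
mid [0.594  0.0219] [ 0.6176 -0.0047] [0.6058 0.0086] 0.0355 axis 0.7255216259524042
far [0.5989 0.0266] [0.6224 0.001 ] [0.6107 0.0138] 0.0347 axis 0.7417907498028211
near [0.5891 0.0171] [ 0.6126 -0.0089] [0.6009 0.0041] 0.035 axis 0.7354479125431479
turn deg [-4.000e-02  2.000e-02  2.372e+01] shift cm [-16.75  19.01  -0.  ]
```

Run:
```python
from h import *
goal([.519,-.3135,.17],.187)
t=np.load('top0.npz'); print(onz(t['K'],t['T'],470,168,.15), onz(t['K'],t['T'],404,166,.04))
```

```text
turn deg [-4.000e-02  2.000e-02  2.389e+01] shift cm [-16.32  27.03   7.99]
[ 0.68420481 -0.43100679  0.15      ] [ 0.72728493 -0.27385902  0.04      ]
```

```bash
python3 -m handwheel '[[0,0,10,-5,6,0,8],[0,0,20,-9,12,2,8],[0,0,23.9,-12,18,4,8],[0,0,23.9,-15,23,6,7],[0,0,23.9,-16.3,27,8,6],[0,0,23.9,-16.3,27,8,6],[0,0,23.9,-16.3,27,8,6]]'
python3 - <<'E'
from h import *
f,K,T=cam('wrist'); np.savez('w2',f=f,K=K,T=T); cv2.imwrite('pics/w2.png',f)
s=env.sense(); print(s['joint_positions'].round(2),s['tool_pos'].round(4),s['finger_gap'])
hsv=cv2.cvtColor(f,cv2.COLOR_BGR2HSV); bl=cv2.inRange(hsv,(105,130,60),(130,255,255))
n,l,st,ce=cv2.connectedComponentsWithStats(bl)
for i in range(1,n):
    if st[i,4]<300: continue
    P=np.argwhere(l==i)[:,::-1]; W=np.array([onz(K,T,*p,.052)[:2] for p in P],np.float32)*1000
    r=cv2.minAreaRect(W); u=np.linalg.svd(W-W.mean(0),full_matrices=False)[2][0]
    print(st[i],W.mean(0).round(1),np.round(r[0],1),np.round(r[1],1),np.arctan(u[1]/u[0]))
E
```

```text
clock: 2.78
tool_pos: [0.518, -0.3141, 0.1697]
eef_rot: [-3.127, -0.287, 0.001]
contact_force: [-0.0, 0.7, -0.2]
finger_gap: 0.0595
[ 0.25  0.78  0.4   1.7  -0.41  0.75 -0.53] [ 0.5184 -0.3124  0.1701] 0.0603778323333177
[ 317  173   22  104 2226] [ 520.8 -313.6] [ 519.2 -314. ] [78.4 15.2] 0.1767323
```

View pics/w2.png

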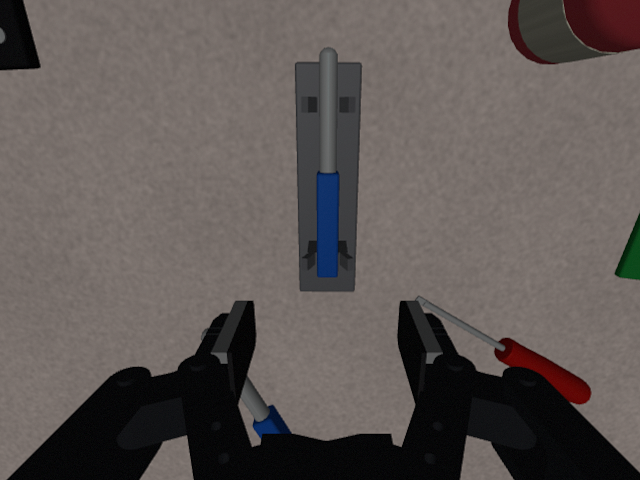

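The wrist view shows the bar in the rest between the fingers: handle rows 173–277 at column 327, nose at (328,50). The measured pose is good, so I descend and grip.

Run:
```python
from h import *
goal([.5195,-.314,.0275],.18)
```

```text
turn deg [-0.12 -0.    0.28] shift cm [ 0.07  0.2  14.26]
```

```bash
python3 -m handwheel '[[0,0,0.4,0,0.1,5,5],[0,0,0.4,0,0.1,10,4.5],[0,0,0.4,0,0.1,13,4],[0,0,0.4,0.05,0.1,14.2,4],[0,0,0.4,0.05,0.1,14.2,4],[0,0,0.4,0.05,0.1,14.2,4]]'
python3 - <<'E'
from h import *
goal([.5195,-.314,.0275],.18)
s=env.sense();print(s['contact_force'],s['torque'])
E
```

```text
clock: 3.58
tool_pos: [0.5201, -0.3152, 0.0299]
eef_rot: [3.128, 0.277, 0.003]
contact_force: [-0.1, 0.3, 0.3]
finger_gap: 0.0403
turn deg [ 0.1  -0.12 -0.18] shift cm [-0.04 -0.13  0.24]
[-0.10148765  0.34219375  0.31130028] [-0.02339364 -0.02312531 -0.00250214]
```

```bash
python3 -m handwheel '[[0,0,0,0,-0.1,0.2,3],[0,0,0,0,-0.1,0.2,1],[0,0,0,0,-0.1,0.2,1],[0,0,0,0,-0.1,0.2,1],[0,0,0,0,-0.1,0.2,1],[0,0,0,0,-0.1,0.2,1]]' 100
python3 -c "
from h import *
goal([.5195,-.314,.12],.18)
s=env.sense();print(s['contact_force'].round(2),s['torque'].round(3))"
```

```text
clock: 4.32
tool_pos: [0.5191, -0.314, 0.0271]
eef_rot: [-3.129, -0.276, -0.001]
contact_force: [-1.2, 1.5, 5.6]
finger_gap: 0.0143
turn deg [-0.   -0.05 -0.23] shift cm [ 0.05  0.01 -9.29]
[-1.19  1.48  5.6 ] [ 0.211  0.163 -0.03 ]
```

```bash
python3 -m handwheel '[[0,0,0,0,0,-2,1],[0,0,0,0,0,-5,1],[0,0,0,0,0,-8,1],[0,0,0,0,0,-9.3,1],[0,0,0,0,0,-9.3,1],[0,0,0,0,0,-9.3,1]]'
python3 -c "
from h import *
s=env.sense();print(s['contact_force'].round(2),s['torque'].round(3))
goal([.494,-.091,.12],.73)"
```

```text
clock: 5.08
tool_pos: [0.5182, -0.3134, 0.1183]
eef_rot: [-3.128, -0.276, 0.002]
contact_force: [-0.3, -0.1, -1.8]
finger_gap: 0.0141
[-0.32 -0.1  -1.77] [ 0.038  0.077 -0.003]
turn deg [ -0.11   0.05 -31.72] shift cm [  1.52 -22.32  -0.14]
```

```bash
python3 -m handwheel '[[0,0,-8,0.5,-5,0,1],[0,0,-16,1,-11,0,1],[0,0,-24,1.5,-17,0,1],[0,0,-31.7,1.5,-21,0,1],[0,0,-31.7,1.5,-22.3,0,1],[0,0,-31.7,1.5,-22.3,0,1],[0,0,-31.7,1.5,-22.3,0,1]]'
python3 - <<'E'
from h import *
f,K,T=cam('wrist'); np.savez('w3',f=f,K=K,T=T); cv2.imwrite('pics/w3.png',f)
s=env.sense();print(s['contact_force'].round(2),s['torque'].round(3),s['joint_positions'].round(2))
goal([.494,-.091,.0541],.73)
E
```

```text
clock: 5.95
tool_pos: [0.4947, -0.094, 0.1191]
eef_rot: [2.935, 1.115, -0.0]
contact_force: [0.3, 0.2, -1.5]
finger_gap: 0.0143
[ 0.64  0.66 -1.57] [-0.041  0.009 -0.024] [-0.04  0.73  0.22  2.04 -0.37  0.4  -0.38]
turn deg [ 0.08  0.04 -0.23] shift cm [ 0.15 -0.28  6.51]
```

View pics/w3.png

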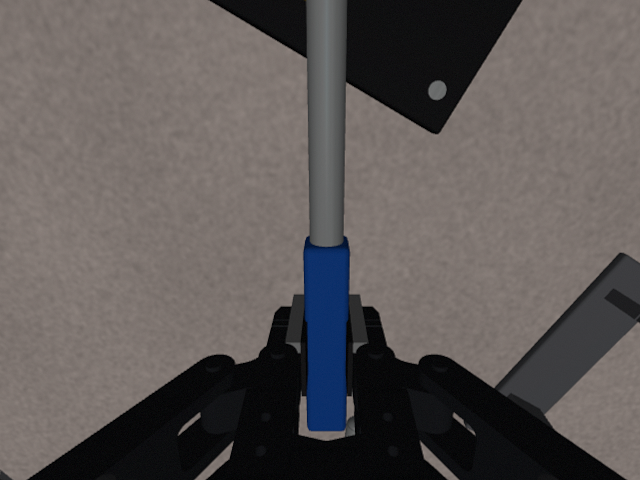

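The wrist view shows the bar straight in the grip, with the handle at column 327 and the rod at 326, but the tip is out of view. I'll measure the rod line and check it against the other cameras.

```bash
cat > bar.py <<'E'
from h import *
def rodline(w,zb,rows=(20,220)):
    f,K,T=w['f'],w['K'],w['T']; L=[]
    g=cv2.cvtColor(f,cv2.COLOR_BGR2GRAY).astype(float)
    for v in range(rows[0],rows[1],10):
        d=cv2.GaussianBlur(f[v:v+1,280:375].astype(np.float32),(5,1),0)[0].sum(1); gr=np.abs(np.diff(d))
        a=280+.5+np.argmax(gr[:45]); b=280+.5+45+np.argmax(gr[45:])
        L.append(onz(K,T,(a+b)/2,v,zb)[:2])
    L=np.array(L); c=np.median(L,0); vx,vy,x0,y0=cv2.fitLine((L*1000).astype(np.float32),cv2.DIST_HUBER,0,.1,.01).ravel()
    y=np.arctan(vy/vx); return np.array([x0,y0])/1000,y
E
python3 - <<'E'
from bar import *
w=np.load('w3.npz'); s=env.sense()
p,y=rodline(w,s['tool_pos'][2]+.0169); print('rod pt',p,'yaw',y)
r=s['eef_rot']; ty=2*np.arctan2(r[1],r[0]); print('tool yaw',ty)
n=np.array([-np.sin(y),np.cos(y)]); print('tcp lateral rel rod mm',1000*(s['tool_pos'][:2]-p)@n, 'loop lateral rel rod', 1000*(np.array([.6058,.0088])-p)@n)
for n in ['top','scene']:
    f,K,T=cam(n); np.savez(n+'3',f=f,K=K,T=T); h=s['tool_pos']+[0,0,.0169]; 
    t=h+.12*np.array([np.cos(ty),np.sin(ty),0])
    print(n,'tip px',proj(K,T,t),'loop px',proj(K,T,[.6058,.0088,.071]))
f1=np.load('top3.npz')['f'];f2=np.load('scene3.npz')['f']
a=cv2.resize(f1[170:270,270:400],None,fx=4,fy=4,interpolation=cv2.INTER_CUBIC)
b=cv2.resize(f2[190:290,250:380],None,fx=4,fy=4,interpolation=cv2.INTER_CUBIC)
cv2.imwrite('pics/c3.png',cv2.resize(np.hstack([a,b]),(800,308)))
E
```

```text
rod pt [ 0.5593724  -0.03577264] yaw 0.7234529
tool yaw 0.7259976256169236
tcp lateral rel rod mm -0.831910377460635 loop lateral rel rod 2.674312255545206
top tip px (np.float64(315.2053759230475), np.float64(209.4834223587418)) loop px (np.float64(307.3380594578499), np.float64(207.01012386900092))
scene tip px (np.float64(315.82242629050063), np.float64(228.572535772916)) loop px (np.float64(317.3928347617864), np.float64(255.26205180631848))
```

View pics/c3.png

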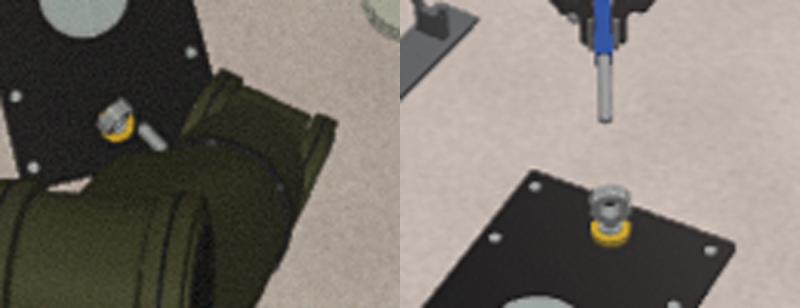

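The top crop shows the rod nose pointing at the loop. The scene crop shows the open hole with the bar above and behind it. I lower the bar to loop height and shift 2.7 mm left.

```bash
python3 -m handwheel '[[0,0,0,0,-0.27,3,1],[0,0,0,0,-0.27,5.5,1],[0,0,0,0,-0.27,6.5,1],[0,0,0,0,-0.27,6.5,1],[0,0,0,0,-0.27,6.5,1],[0,0,0,0,-0.27,6.5,1]]'
python3 - <<'E'
from bar import *
s=env.sense(); L=np.array([.6058,.0088]); tp=s['tool_pos']; r=s['eef_rot']; ty=2*np.arctan2(r[1],r[0])
print(tp.round(4),'yaw',ty, 'tilt',np.degrees(np.arccos(-R.from_rotvec(r).as_matrix()[2,2])))
f,K,T=cam('wrist'); w=dict(f=f,K=K,T=T); p,y=rodline(w,tp[2]+.0169); n=np.array([-np.sin(y),np.cos(y)])
print('rod yaw',y,'loop lateral mm',1000*(L-p)@n,'tcp-loop dist',np.linalg.norm(L-tp[:2]))
t=tp+[0,0,.0169]+.12*np.array([np.cos(ty),np.sin(ty),0])
ims=[]
for nme,(x0,y0) in {'top':(280,185),'scene':(285,225)}.items():
    f,K,T=cam(nme); print(nme,'tip',np.round(proj(K,T,t),1),'loop',np.round(proj(K,T,[*L,.071]),1))
    ims.append(cv2.resize(f[y0:y0+50,x0:x0+65],None,fx=6,fy=6,interpolation=cv2.INTER_CUBIC))
cv2.imwrite('pics/c4.png',np.hstack(ims))
E
```

```text
clock: 6.85
tool_pos: [0.4932, -0.09, 0.055]
eef_rot: [2.934, 1.12, 0.002]
contact_force: [-0.1, -0.5, -1.9]
finger_gap: 0.0142
[ 0.4932 -0.09    0.055 ] yaw 0.7293529891252697 tilt 0.09044073578638041
rod yaw 0.7301718 loop lateral mm -2.051556960148187 tcp-loop dist 0.14975752857497987
top tip [314.2 214.8] loop [307.3 207. ]
scene tip [317.6 247. ] loop [317.4 255.3]
```

View pics/c4.png

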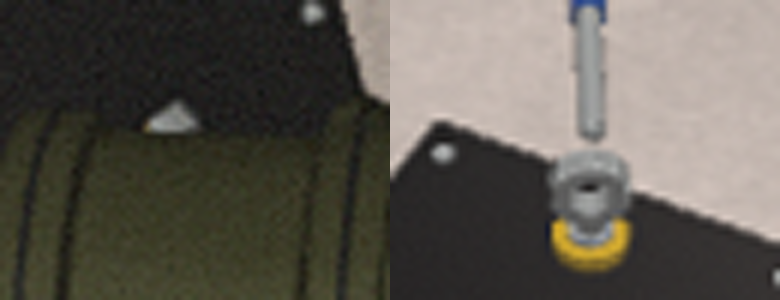

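The scene crop shows the rod nose at (592,136) and the ring centre at (591,187), so they are laterally aligned. The offset of both from prediction is equal, so height agrees too. I insert slowly.

```bash
python3 -m handwheel '[[0,0,0,1,0.05,0.05,1],[0,0,0,2,0.05,0.05,1],[0,0,0,2.6,0.05,0.05,1],[0,0,0,3.2,0.05,0.05,1],[0,0,0,3.8,0.05,0.05,1],[0,0,0,4.2,0.05,0.05,1],[0,0,0,4.2,0.05,0.05,1]]'
python3 - <<'E'
from h import *
S=[]
for i in range(6):
    f,K,T=cam('scene'); s=env.sense(); S.append(np.r_[s['tool_pos'],2*np.arctan2(s['eef_rot'][1],s['eef_rot'][0]),s['contact_force'],s['torque']])
print(np.mean(S,0).round(4),np.std(S,0).round(4))
cv2.imwrite('pics/c5.png',cv2.resize(f[215:285,280:370],None,fx=6,fy=6,interpolation=cv2.INTER_CUBIC))
E
```

```text
clock: 7.88
tool_pos: [0.5245, -0.062, 0.0538]
eef_rot: [-2.935, -1.121, -0.0]
contact_force: [0.6, 0.6, -1.1]
finger_gap: 0.0141
[ 0.5241 -0.0624  0.0538 -5.5541  0.1231 -0.0466 -1.3415 -0.0419  0.0098
 -0.0108] [1.000e-04 1.000e-04 0.000e+00 2.000e-04 6.020e-01 8.253e-01 6.005e-01
 3.960e-02 3.690e-02 1.420e-02]
```

View pics/c5.png

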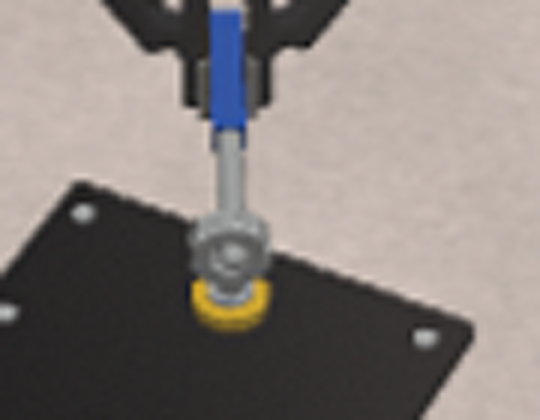

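Picture 10 shows the nose inside the ring's hole at about (232,255), with no contact force. I push on in.

```bash
python3 -m handwheel '[[0,0,0,0.8,0,0,1],[0,0,0,1.6,0,0,1],[0,0,0,2.4,0,0,1],[0,0,0,3.2,0,0,1],[0,0,0,3.2,0,0,1],[0,0,0,3.2,0,0,1]]'
cat > st.py <<'E'
from h import *
L=np.array([.6053,.0092])
S=[]
for i in range(8):
    env.read_camera('wrist'); s=env.sense(); S.append(np.r_[s['tool_pos'],(2*np.arctan2(s['eef_rot'][1],s['eef_rot'][0])+np.pi)%(2*np.pi)-np.pi,s['contact_force'],s['torque']])
m=np.mean(S,0); d=m[:2]-L; F=m[4:6]
y=(m[3]+np.pi/2)%np.pi-np.pi/2
print('tcp',m[:3].round(4),'yaw',y.round(4),'F',m[4:7].round(2),'M',m[7:].round(3),'r',np.linalg.norm(d).round(4),'handle ang',np.arctan2(-d[1],-d[0]).round(4))
print('torque on eye cw: rxF',(d[0]*F[1]-d[1]*F[0]).round(3),'tot',(d[0]*F[1]-d[1]*F[0]+m[9]).round(3),'q7',s['joint_positions'][6].round(2),'t',round(float(s['clock']),2))
E
python3 st.py
```

```text
clock: 8.93
tool_pos: [0.5479, -0.0411, 0.0537]
eef_rot: [2.935, 1.12, -0.001]
contact_force: [0.3, 0.2, -1.2]
finger_gap: 0.0147
tcp [ 0.5479 -0.0412  0.0538] yaw 0.729 F [ 0.02 -0.09 -1.3 ] M [-0.034  0.023  0.005] r 0.0764 handle ang 0.7206
torque on eye cw: rxF 0.006 tot 0.011 q7 -0.44 t 9.32
```

```bash
python3 -m handwheel '[[0,0,5,0.03,-0.67,0,1],[0,0,10,0.12,-1.33,0,1],[0,0,15,0.26,-1.98,0,1],[0,0,20,0.46,-2.61,0,1],[0,0,25,0.72,-3.23,0,1],[0,0,30,1.02,-3.82,0,1],[0,0,30,1.02,-3.82,0,1],[0,0,30,1.02,-3.82,0,1]]'
python3 st.py
```

```text
clock: 10.32
tool_pos: [0.5303, -0.0067, 0.0538]
eef_rot: [3.124, 0.323, -0.0]
contact_force: [-1.0, -3.8, -1.2]
finger_gap: 0.0143
tcp [ 0.5303 -0.0065  0.0538] yaw 0.2053 F [-0.48 -4.24 -0.99] M [-0.863  0.178 -0.125] r 0.0767 handle ang 0.2059
torque on eye cw: rxF 0.31 tot 0.185 q7 -0.78 t 10.72
```

The torque estimate of 0.185 N m matches the stated friction of 0.2, so the bar is driving the eye. I continue.

```bash
python3 -m handwheel '[[0,0,5,0.03,-0.67,0,1],[0,0,10,0.12,-1.33,0,1],[0,0,15,0.26,-1.99,0,1],[0,0,20,0.46,-2.62,0,1],[0,0,25,0.72,-3.24,0,1],[0,0,30,1.03,-3.84,0,1],[0,0,35,1.39,-4.4,0,1],[0,0,40,1.79,-4.93,0,1],[0,0,40,1.79,-4.93,0,1],[0,0,40,1.79,-4.93,0,1]]'
python3 st.py
```

```text
clock: 11.98
tool_pos: [0.5379, 0.0459, 0.0537]
eef_rot: [3.046, -0.765, 0.001]
contact_force: [0.6, -4.8, -1.1]
finger_gap: 0.0141
tcp [0.5379 0.046  0.0538] yaw -0.4924 F [-0.19 -4.86 -1.21] M [-1.042  0.033 -0.195] r 0.0768 handle ang -0.4996
torque on eye cw: rxF 0.335 tot 0.14 q7 -1.34 t 12.38
```

```bash
python3 -m handwheel '[[0,0,2,0,-0.27,0,1],[0,0,4,0.02,-0.54,0,1],[0,0,6,0.04,-0.8,0,1],[0,0,8,0.07,-1.07,0,1],[0,0,8,0.07,-1.07,0,1],[0,0,8,0.07,-1.07,0,1]]'
python3 st.py
```

```text
clock: 13.12
tool_pos: [0.5436, 0.0551, 0.0538]
eef_rot: [2.985, -0.977, 0.001]
contact_force: [0.6, -5.9, -1.8]
finger_gap: 0.0139
tcp [0.5437 0.0551 0.0538] yaw -0.6327 F [ 0.24 -5.14 -1.44] M [-1.114 -0.029 -0.152] r 0.0768 handle ang -0.6403
torque on eye cw: rxF 0.306 tot 0.154 q7 -1.48 t 13.53
```

```bash
python3 -m handwheel '[[0,0,1,0,-0.13,0,1],[0,0,2,0,-0.27,0,1],[0,0,2,0,-0.27,0,1]]'
python3 st.py
python3 -m handwheel '[[0,0,0.7,0,-0.1,0,1],[0,0,1.5,0,-0.2,0,1],[0,0,1.5,0,-0.2,0,1]]'
python3 st.py
```

```text
clock: 13.9
tool_pos: [0.5453, 0.0572, 0.0538]
eef_rot: [2.968, -1.029, 0.001]
contact_force: [0.0, -5.6, -0.9]
finger_gap: 0.0144
tcp [0.5453 0.0572 0.0538] yaw -0.6676 F [ 0.44 -5.42 -1.5 ] M [-1.131 -0.033 -0.137] r 0.0769 handle ang -0.6747
torque on eye cw: rxF 0.304 tot 0.167 q7 -1.52 t 14.3
clock: 14.68
tool_pos: [0.5465, 0.0588, 0.0538]
eef_rot: [2.954, -1.068, 0.001]
contact_force: [-0.5, -5.7, -1.7]
finger_gap: 0.0142
tcp [0.5465 0.0588 0.0538] yaw -0.6938 F [ 0.36 -5.58 -1.6 ] M [-1.15  -0.043 -0.132] r 0.0769 handle ang -0.7008
torque on eye cw: rxF 0.31 tot 0.178 q7 -1.55 t 15.07
```

```bash
python3 -m handwheel '[[0,0,0.7,0,-0.1,0,1],[0,0,1.5,0,-0.2,0,1],[0,0,1.5,0,-0.2,0,1]]'
python3 st.py
```

```text
clock: 15.45
tool_pos: [0.5479, 0.0603, 0.0538]
eef_rot: [2.94, -1.106, 0.001]
contact_force: [0.8, -6.2, -1.6]
finger_gap: 0.0142
tcp [0.5478 0.0603 0.0538] yaw -0.7199 F [ 0.52 -5.66 -1.33] M [-1.124 -0.046 -0.113] r 0.0769 handle ang -0.7268
torque on eye cw: rxF 0.299 tot 0.186 q7 -1.57 t 15.85
```

```bash
python3 -m handwheel '[[0,0,0.7,0,-0.1,0,1],[0,0,1.5,0,-0.2,0,1],[0,0,1.5,0,-0.2,0,1]]'
python3 st.py
```

```text
clock: 16.23
tool_pos: [0.5492, 0.0618, 0.0538]
eef_rot: [2.925, -1.145, 0.001]
contact_force: [0.4, -6.0, -1.1]
finger_gap: 0.014
tcp [0.5492 0.0618 0.0538] yaw -0.746 F [ 0.56 -5.72 -1.44] M [-1.142 -0.077 -0.126] r 0.0769 handle ang -0.7526
torque on eye cw: rxF 0.292 tot 0.166 q7 -1.6 t 16.62
```

```bash
python3 -m handwheel '[[0,0,0.7,0,-0.1,0,1],[0,0,1.5,0,-0.2,0,1],[0,0,1.5,0,-0.2,0,1]]'
python3 st.py
```

```text
clock: 17.0
tool_pos: [0.5506, 0.0632, 0.0538]
eef_rot: [2.91, -1.183, 0.002]
contact_force: [0.8, -6.3, -2.0]
finger_gap: 0.0143
tcp [0.5506 0.0632 0.0538] yaw -0.7722 F [ 0.69 -5.63 -1.75] M [-1.158 -0.076 -0.117] r 0.0769 handle ang -0.7789
torque on eye cw: rxF 0.271 tot 0.154 q7 -1.63 t 17.4
```

```bash
python3 -m handwheel '[[0,0,0.5,0,-0.07,0,1],[0,0,1,0,-0.13,0,1],[0,0,1,0,-0.13,0,1]]'
python3 st.py
```

```text
clock: 17.77
tool_pos: [0.5515, 0.0642, 0.0538]
eef_rot: [2.899, -1.208, 0.002]
contact_force: [0.4, -5.8, -1.9]
finger_gap: 0.0138
tcp [0.5515 0.0642 0.0538] yaw -0.7895 F [ 0.67 -5.61 -1.72] M [-1.149 -0.1   -0.095] r 0.0769 handle ang -0.7959
torque on eye cw: rxF 0.265 tot 0.17 q7 -1.65 t 18.18
```

```bash
python3 -m handwheel '[[0,0,0.7,0,-0.1,0,1],[0,0,1.4,0,-0.19,0,1],[0,0,1.4,0,-0.19,0,1]]'
python3 st.py
```

```text
clock: 18.55
tool_pos: [0.5527, 0.0654, 0.0538]
eef_rot: [2.884, -1.243, 0.001]
contact_force: [0.7, -6.3, -1.5]
finger_gap: 0.0142
tcp [0.5527 0.0654 0.0538] yaw -0.8136 F [ 0.64 -5.92 -1.26] M [-1.23  -0.042  0.008] r 0.0769 handle ang -0.8185
torque on eye cw: rxF 0.275 tot 0.283 q7 -1.68 t 18.95
```

```bash
python3 -m handwheel '[[0,0,0.5,0,-0.07,0,1],[0,0,1,0,-0.13,0,1],[0,0,1,0,-0.13,0,1]]'
python3 st.py
```

```text
clock: 19.32
tool_pos: [0.5536, 0.0662, 0.0538]
eef_rot: [2.873, -1.267, 0.001]
contact_force: [0.0, -7.0, -1.4]
finger_gap: 0.0144
tcp [0.5536 0.0662 0.0538] yaw -0.8308 F [ 0.38 -6.19 -1.63] M [-1.253 -0.04   0.082] r 0.0769 handle ang -0.8342
torque on eye cw: rxF 0.298 tot 0.38 q7 -1.69 t 19.73
```

The eye has reached the stop and torque is rising. I keep nipping up in small steps.

```bash
python3 -m handwheel '[[0,0,0.7,0,-0.1,0,1],[0,0,1.5,0,-0.2,0,1],[0,0,1.5,0,-0.2,0,1]]'
python3 st.py
```

```text
clock: 20.1
tool_pos: [0.555, 0.0674, 0.0537]
eef_rot: [2.857, -1.304, 0.001]
contact_force: [0.0, -6.0, -2.1]
finger_gap: 0.014
tcp [0.555  0.0674 0.0537] yaw -0.8565 F [-0.02 -6.45 -1.35] M [-1.322 -0.02   0.219] r 0.0769 handle ang -0.8578
torque on eye cw: rxF 0.326 tot 0.545 q7 -1.72 t 20.5
```

```bash
python3 -m handwheel '[[0,0,0.5,0,-0.07,0,1],[0,0,1,0,-0.13,0,1],[0,0,1,0,-0.13,0,1]]'
python3 st.py
```

```text
clock: 20.88
tool_pos: [0.5558, 0.0682, 0.0537]
eef_rot: [2.845, -1.329, 0.001]
contact_force: [0.0, -6.1, -1.4]
finger_gap: 0.0142
tcp [0.5558 0.0682 0.0537] yaw -0.8737 F [ 0.04 -6.44 -1.37] M [-1.363  0.015  0.294] r 0.077 handle ang -0.8731
torque on eye cw: rxF 0.316 tot 0.61 q7 -1.74 t 21.27
```

```bash
python3 -m handwheel '[[0,0,0.7,0,-0.1,0,1],[0,0,1.5,0,-0.2,0,1],[0,0,1.5,0,-0.2,0,1]]'
python3 st.py
```

```text
clock: 21.65
tool_pos: [0.5572, 0.0694, 0.0537]
eef_rot: [2.828, -1.365, 0.001]
contact_force: [-0.6, -7.2, -1.2]
finger_gap: 0.0139
tcp [0.5572 0.0693 0.0537] yaw -0.8994 F [-0.16 -6.71 -1.24] M [-1.434  0.062  0.43 ] r 0.077 handle ang -0.8964
torque on eye cw: rxF 0.332 tot 0.762 q7 -1.77 t 22.05
```

```bash
python3 -m handwheel '[[0,0,0.5,0,-0.07,0,1],[0,0,1,0,-0.13,0,1],[0,0,1,0,-0.13,0,1]]'
python3 st.py
```

```text
clock: 22.42
tool_pos: [0.5582, 0.0701, 0.0537]
eef_rot: [2.816, -1.389, 0.001]
contact_force: [-0.5, -6.8, -1.9]
finger_gap: 0.0141
tcp [0.5581 0.0701 0.0537] yaw -0.9164 F [-0.41 -7.07 -1.37] M [-1.474  0.121  0.558] r 0.077 handle ang -0.9117
torque on eye cw: rxF 0.358 tot 0.916 q7 -1.79 t 22.82
```

```bash
python3 -m handwheel '[[0,0,0.6,0,-0.08,0,1],[0,0,0.6,0,-0.08,0,1],[0,0,0.6,0,-0.08,0,1]]'
python3 st.py
```

```text
clock: 23.2
tool_pos: [0.5587, 0.0705, 0.0537]
eef_rot: [2.808, -1.403, 0.0]
contact_force: [-0.6, -6.9, -1.0]
finger_gap: 0.0142
tcp [0.5587 0.0705 0.0537] yaw -0.9267 F [-0.46 -6.92 -1.24] M [-1.506  0.113  0.598] r 0.077 handle ang -0.921
torque on eye cw: rxF 0.351 tot 0.948 q7 -1.8 t 23.6
```

Torque is about 0.95 N m and holding. I now back the bar off through its play, without turning the eye, and check the residual forces and the rod's line in the grip.

```bash
python3 -m handwheel '[[0,0,-5,0.03,0.67,0,1],[0,0,-10,0.12,1.34,0,1],[0,0,-15,0.26,1.99,0,1],[0,0,-20,0.46,2.63,0,1],[0,0,-25,0.72,3.25,0,1],[0,0,-27,0.84,3.5,0,1],[0,0,-27,0.84,3.5,0,1]]'
python3 st.py
python3 - <<'E'
from bar import *
f,K,T=cam('wrist'); np.savez('w6',f=f,K=K,T=T); s=env.sense()
hsv=cv2.cvtColor(f,cv2.COLOR_BGR2HSV); bl=cv2.inRange(hsv,(105,130,60),(130,255,255));bl[:, :280]=0;bl[:,375:]=0
n,l,st,ce=cv2.connectedComponentsWithStats(bl); i=1+np.argmax(st[1:,4]);print(st[i],ce[i])
print(rodline(dict(f=f,K=K,T=T),s['tool_pos'][2]+.0169,(120,225)))
a=cv2.resize(f[0:300,150:520],None,fx=1.3,fy=1.3)
g,_,_=cam('scene'); b=cv2.resize(g[215:285,285:350],None,fx=6,fy=6,interpolation=cv2.INTER_CUBIC); b=b[:a.shape[0]]
h=min(len(a),len(b)); cv2.imwrite('pics/c6.png',np.hstack([a[:h,:400],b[:h]])); print(h)
E
```

```text
clock: 24.48
tool_pos: [0.536, 0.0454, 0.0537]
eef_rot: [-3.058, 0.711, 0.002]
contact_force: [-0.1, 0.5, -1.2]
finger_gap: 0.0144
tcp [0.5361 0.0448 0.0537] yaw -0.457 F [ 0.21 -0.17 -1.41] M [ 0.005  0.046 -0.002] r 0.0778 handle ang -0.4752
torque on eye cw: rxF 0.004 tot 0.002 q7 -1.38 t 24.88
[ 303  236   47  195 7720] [326.16761658 333.87370466]
(array([0.5931947 , 0.01533313], dtype=float32), np.float32(-0.46094766))
390
```

View pics/c6.png

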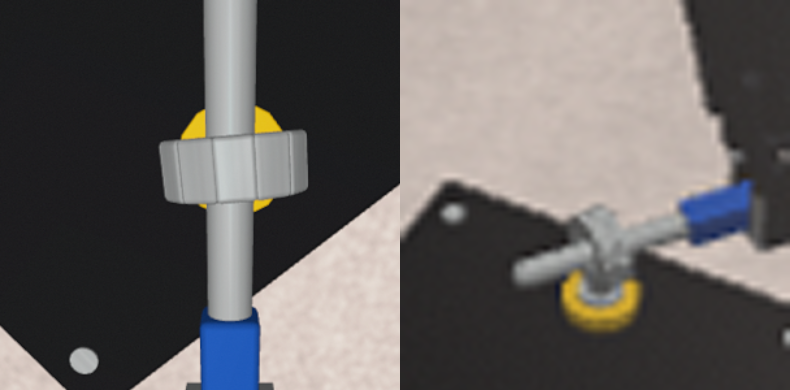

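Picture 11 shows the bar through the loop and unloaded, with the ring about square to the bar. The hole axis is about −0.38, which matches home at −0.374. I withdraw straight back.

```bash
python3 -m handwheel '[[0,0,0,-1,0,0,1],[0,0,0,-2,0,0,1],[0,0,0,-3,0,0,1],[0,0,0,-4,0,0,1],[0,0,0,-5,0,0,1],[0,0,0,-6,0,0,1],[0,0,0,-7,0,0,1],[0,0,0,-8.5,0,0,1],[0,0,0,-8.5,0,0,1],[0,0,0,-8.5,0,-5,1],[0,0,0,-8.5,0,-8,1],[0,0,0,-8.5,0,-8,1],[0,0,0,-8.5,0,-8,1]]'
python3 st.py
python3 - <<'E'
from h import *
goal([.519,-.314,.1],.176)
E
```

```text
clock: 26.6
tool_pos: [0.4598, 0.0816, 0.1333]
eef_rot: [-3.06, 0.712, 0.0]
contact_force: [1.1, 0.5, -1.7]
finger_gap: 0.0142
tcp [0.4594 0.0813 0.1331] yaw -0.4576 F [-0.28  0.07 -1.2 ] M [0.014 0.03  0.005] r 0.1627 handle ang -0.4592
torque on eye cw: rxF 0.01 tot 0.015 q7 -1.48 t 27.0
turn deg [ 1.000e-02  4.000e-02 -3.631e+01] shift cm [22.79 32.84  3.34]
```

```bash
python3 -m handwheel '[[0,0,-6,3,5,0,1],[0,0,-12,6,10,0,1],[0,0,-19,10,15,0,1],[0,0,-26,14,20,0,1],[0,0,-33,18,25,0,1],[0,0,-36.3,21,30,0,1],[0,0,-36.3,22.8,32.8,0,1],[0,0,-36.3,22.8,32.8,0,1],[0,0,-36.3,22.8,32.8,0,1],[0,0,-36.3,22.8,32.8,0,1]]'
python3 st.py
python3 - <<'E'
from bar import *
s=env.sense(); goal([.519,-.314,.0276],.176)
f,K,T=cam('wrist'); print(rodline(dict(f=f,K=K,T=T),s['tool_pos'][2]+.0169,(20,220)))
bl=cv2.inRange(cv2.cvtColor(f,cv2.COLOR_BGR2HSV),(105,130,60),(130,255,255));bl[:, :280]=0;bl[:,375:]=0
n,l,st,ce=cv2.connectedComponentsWithStats(bl); i=1+np.argmax(st[1:,4]);print(st[i],ce[i])
w=np.load('w3.npz')['f'];bl=cv2.inRange(cv2.cvtColor(w,cv2.COLOR_BGR2HSV),(105,130,60),(130,255,255));bl[:, :280]=0;bl[:,375:]=0
n,l,st,ce=cv2.connectedComponentsWithStats(bl); i=1+np.argmax(st[1:,4]);print('after first grasp',st[i],ce[i])
E
```

```text
clock: 28.25
tool_pos: [0.5197, -0.3113, 0.1335]
eef_rot: [-3.127, -0.28, 0.001]
contact_force: [0.6, 0.6, -0.9]
finger_gap: 0.014
tcp [ 0.5197 -0.3126  0.1338] yaw 0.1774 F [ 0.02 -0.15 -1.12] M [-0.028  0.036  0.001] r 0.333 handle ang 1.3109
torque on eye cw: rxF 0.018 tot 0.019 q7 -0.59 t 28.65
turn deg [ 0.   -0.01  0.03] shift cm [-0.07  0.05 10.62]
(array([ 0.5937373 , -0.29994813], dtype=float32), np.float32(0.17813945))
[ 303  246   47  185 7465] [326.11279303 335.43898192]
after first grasp [ 304  246   45  185 7497] [326.13311991 335.27304255]
```

The bar hasn't moved in the grip since the first look. I lower it to just above the notches, then check.

```bash
python3 -m handwheel '[[0,0,0,-0.07,0.06,3,1],[0,0,0,-0.07,0.06,6,1],[0,0,0,-0.07,0.06,7.8,1],[0,0,0,-0.07,0.06,7.8,1],[0,0,0,-0.07,0.06,7.8,1]]'
python3 st.py; python3 -c "
from h import *
goal([.519,-.314,.0276],.176)"
```

```text
clock: 29.32
tool_pos: [0.5195, -0.3148, 0.0566]
eef_rot: [3.128, 0.276, 0.002]
contact_force: [0.5, -0.2, -0.6]
finger_gap: 0.014
tcp [ 0.5195 -0.3145  0.0566] yaw 0.1762 F [-0.09  0.2  -1.26] M [-0.013  0.023 -0.013] r 0.3349 handle ang 1.3116
torque on eye cw: rxF -0.045 tot -0.058 q7 -0.55 t 29.73
turn deg [ 0.01 -0.03  0.01] shift cm [-0.01 -0.03  2.85]
```

```bash
python3 -m handwheel '[[0,0,0,-0.03,-0.04,0.8,1],[0,0,0,-0.03,-0.04,1.5,1],[0,0,0,-0.03,-0.04,2.2,1],[0,0,0,-0.03,-0.04,2.8,1],[0,0,0,-0.03,-0.04,2.85,1],[0,0,0,-0.03,-0.04,2.85,1]]'
python3 st.py
```

```text
clock: 30.48
tool_pos: [0.5184, -0.3138, 0.0272]
eef_rot: [-3.129, -0.276, 0.0]
contact_force: [-0.2, -0.1, -0.1]
finger_gap: 0.0142
tcp [ 0.5185 -0.3139  0.0272] yaw 0.1762 F [-0.3   0.15 -0.36] M [0.042 0.066 0.031] r 0.3345 handle ang 1.3085
torque on eye cw: rxF -0.111 tot -0.08 q7 -0.54 t 30.88
```

The bar is seated and its weight is coming off. I release it and rise.

```bash
python3 -m handwheel '[[0,0,0,0,0,0,2.5],[0,0,0,0,0,0,4],[0,0,0,0,0,0,4.5],[0,0,0,0,0,0,4.5],[0,0,0,0,0,-3,4.5],[0,0,0,0,0,-8,4.5],[0,0,0,0,0,-14.3,6],[0,0,0,0,0,-14.3,6],[0,0,0,0,0,-14.3,6],[0,0,0,0,0,-14.3,6]]' 30
python3 - <<'E'
from h import *
f,K,T=cam('wrist'); np.savez('w7',f=f,K=K,T=T)
for k in ['w2','w7']:
    w=np.load(k+'.npz'); f,K,T=w['f'],w['K'],w['T']
    bl=cv2.inRange(cv2.cvtColor(f,cv2.COLOR_BGR2HSV),(105,130,60),(130,255,255)); n,l,st,ce=cv2.connectedComponentsWithStats(bl); i=1+np.argmax(st[1:,4])
    W=np.array([onz(K,T,*p,.052)[:2] for p in np.argwhere(l==i)[:,::-1]],np.float32)*1000
    u=np.linalg.svd(W-W.mean(0),full_matrices=False)[2][0]; print(k,st[i],W.mean(0).round(1),np.arctan(u[1]/u[0]))
a=cv2.resize(f[20:320,180:480],(400,400)); g,K,T=cam('top'); b=cv2.resize(g[120:270,180:330],(400,400),interpolation=cv2.INTER_CUBIC)
cv2.imwrite('pics/c7.png',np.hstack([a,b])); s=env.sense(); print(s['contact_force'],s['finger_gap'],s['clock'])
E
```

```text
clock: 32.12
tool_pos: [0.5177, -0.3131, 0.1687]
eef_rot: [-3.127, -0.276, 0.004]
contact_force: [0.1, 0.0, -0.2]
finger_gap: 0.0599
w2 [ 317  173   22  104 2226] [ 520.8 -313.6] 0.1767323
w7 [ 317  174   23  104 2255] [ 520.4 -313. ] 0.1776349
[ 0.33424291  0.1802581  -0.01131333] 0.0600599438480906 32.225
```

View pics/c7.png

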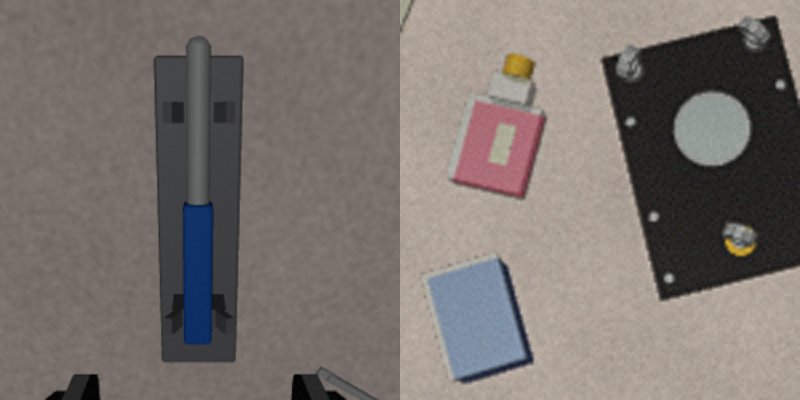

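The bar is back in both notches within about 1 mm, and the flask, tip box and base look undisturbed. I hand in.

```bash
python3 -c "
from workcell import env
print(env.job_done())"
```

```text
the job is handed in; nothing more can be done
None
```

The job is handed in at about 32 s of the 72 s allowed. I slid the small blue-handled bar through the yellow-collared eye and turned it clockwise to its stop. I then nipped it up to about 0.95 N m, backed the bar off within its play, drew it out and laid it back in its rest.

**Checks at the end:**
- **Torque:** before the stop, the wrist-force reading stayed at 0.14–0.19 N m, close to the stated friction of 0.2. It then rose steadily to 0.95 N m. This is an estimate from averaged, noisy force readings, not a reading of the collar.
- **Home position:** after unloading, the torque reading was about 0. The hole axis measured about −0.38 rad in the wrist picture against −0.374 expected at home. I did not measure the eye's angle again after drawing the bar out, but the pull-out was straight and no force showed once the bar was clear.
- **Bar in its rest:** the handle lies within about 1 mm and 0.001 rad of where it first lay. The gripper is open, clear, and reads no contact force.
- **Bystanders:** the flask, tip box and the tight eyes looked undisturbed in the last top view. I did not re-measure the dishes, bottle, canister or screwdriver, but no move went near them.

**Disagreements:**
- The stop came when the bar was about 0.42 rad from the hole axis, slightly more than the 0.3–0.4 rad of play stated.
- One wrist-camera reading of the rod's sideways offset was about 2 mm off from the scene camera. I trusted the scene camera, and the bar went in without contact.

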